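Magnifier over the crayon vignette on a litho stone

TASK

Check the fresh crayon drawing before the stone is etched: open the lid of the wooden instrument case right back until it rests on its stop, take the rectangular hand magnifier out by its handle, and bring it across to the small framed vignette drawn on the stone. Hold it level about two centimetres above the stone, lens centred on the vignette with its long side along the vignette's long side, and finish holding it still there. Crayon smears, so never touch the stone; keep off the wooden hand-rest that bridges it, and leave the other things where they are.

Things in the scene. Friction and masses are not known exactly. Their poses are not given: they have to be found in the camera images.
- case: dark wooden case, 160 (x) x 260 (y) x 50 mm without its lid, walls and floor 8 mm, does not move. Origin: centre of its underside; x from its front to its hinged back. Inside, the magnifier lies along y on two foam rests, underside 22 mm above the table, lens to +y, handle to -y; between the rests, under the handle, a finger well 80 mm long goes down to the floor.
- lid (a joint): hinge of the case's flat lid (160 x 260 x 10 mm, 0.28 kg) along the top of its back edge; 0 = shut, grows as it opens, 1.8 rad = leaning back on its stop. No spring or latch: it falls shut if let go before about upright and falls back onto the stop once past upright.
- lid_bar (a point): middle of the round steel bar pull on the lid: 11 mm thick, 100 mm long along the case's y, on two posts at 42 mm either side of the middle. It stands 35 mm above the lid's upper face, 16 mm in from the front edge (144 mm from the hinge line), free underneath. Moves with the lid.
- lid_hinge (a point): middle of the hinge line, on the case's top back edge, 50 mm above the table; the hinge axis is the case's y axis.
- magnifier: rectangular hand magnifier, black, 0.12 kg, 200 mm long, flat underside. Origin: centre of the lens, on the underside; z up out of the lens, x along the long side of the lens and away from the handle. Frame 92 (x) x 56 (y) x 12 mm, clear lens 84 x 46 mm inside it. The handle runs along -x, from 60 to 154 mm behind the origin, 20 mm wide (y), 16 mm thick (z 0 to 16 mm).
- magnifier_grip (a point): grip point on the magnifier's handle: 102 mm behind the lens centre, at mid thickness (8 mm above the underside), over the finger well while it is in the case.
- stone: heavy pale limestone printing slab, 220 (x) x 260 (y) x 50 mm, drawn on its top face; it does not move. Origin: centre of its underside.
- vignette: small framed landscape, drawn flat in crayon on the top of the stone: the only rectangular frame there, 64 (x) x 28 (y) mm. Origin: its centre, on the stone's top face 50 mm above the table; x along its long side, z up.
- handrest: loose wooden hand-rest, a plank 350 x 42 x 18 mm lying along its x on two end blocks (60 mm wide, 44 mm long), bridging the stone on the side nearer the case without touching it. Its top is 78 mm above the table, its underside over the stone 60 mm. Origin: on the table under its middle.
- loupe: small dark steel eye loupe, 26 mm across, 30 mm tall, standing in the case in front of the lens. Origin: centre of its underside.
- ink_can: ink tin, 104 mm across, 75 mm tall, behind on the table. Origin: centre of its underside.
- jar: closed glass jar, 68 mm across, 115 mm tall, behind on the table. Origin: centre of its underside.
- glass_pot: open glass pot, 72 mm across, 100 mm tall, behind on the table. Origin: centre of its underside.
- sponge: sponge block, 75 x 115 x 35 mm, on the table behind the stone. Origin: centre of its underside.
- ink_knife: broad ink knife, 240 mm long, up to 65 mm wide and 20 mm high, lying on the table between the stone and the case. Origin: under its middle.

How it is judged:
By the outcome, as a careful person would: the job done as asked, in the order asked, and still so for the second after the job is handed in, while the arm keeps its last pose, push and grip.
It also fails if it takes over 58 s, if anything falls off the work surface, if the arm or the gripper's body presses on something with over 40 N, if the wrist force passes 120 N, or if a joint passes its speed limit or range.

ROBOT

A 6-joint arm with a two-finger parallel gripper is mounted at the origin on the work surface. World frame = base frame: x ahead of the robot, y to its left, z up, the work surface at z = 0. Lengths are in m, angles in rad, forces in N, time in s.
With the tool pointing down it reaches from about 0.225 to 0.875 m from the base axis. Payload 3.4 kg.
Tool frame: the origin (TCP) lies on the centre line of the jaws, within the pads' length; the fingertips stand 14 mm ahead of it and the grasp point (between the pads) lies 5 mm behind it; z points along the fingers, y is the line along which they close (so a half turn about z gives the same grasp; the last joint's range is limited). The gripper opens to 85 mm and grips with 20 to 120 N. Pads are 22 mm wide; open, the fingers measure 114 mm over their backs; the gripper's body (76 mm by 85 mm) begins 54 mm behind the grasp point. The pads swing forward as they close: fully open they stand 13 mm farther back than shut.
Start: joints at [1.034, 0.276, 1.505, -0, 1.361, -0.121], TCP at [0.232, 0.526, 0.245] pointing down, gripper open.
Joint ranges: [-2.89, 2.89], [-0.75, 2.08], [0.22, 2.7], [-1.18, 4.32], [0.11, 2.71], [-2.7, 2.7]. Speed limits (rad/s): [2.57, 2.57, 3.14, 3.14, 3.14, 3.14].

INTERFACE

Orientations are given as a unit quaternion [w, x, y, z].
In Python, from rig import manip, eyes gives the robot as it stands.
- The arm moves only by the shell command python3 -m creep 'ROWS' [FORCE]. ROWS is JSON, a list of rows, each a list of 5 numbers: the opening, from 0 (shut) to 1 (fully open), then the shift along the tool's x, y, z normalised to -1 to 1, where 1 is 0.5 m, then the turn about the tool's z normalised to -1 to 1, where 1 is 360 degrees. In form: [[fingers, dx, dy, dz, spin], ...]. A call has 1 to 10 rows; each row is the pose to reach, as a shift and turn from the pose commanded when the call began, along the tool's axes at that moment, turning the shorter way round; what a row does not reach only later rows make up. A row lasts 1/10 s, in which the tool goes at most 50 mm and 8.59 degrees, less where a joint would pass 70% of its speed; a pose out of reach is approached as far as the arm can. A call with a number of a shift or a turn outside -1 to 1 is refused whole. A call with a gripper value outside its range is refused whole. The fingers move at their own pace and stop on an object; FORCE is the grip in N (left out, the last holds). Time passes only in rows, so rows that repeat a pose let the fingers close. It gives the time, the measured TCP pose, the force, the opening and the grip force at its end, in the units of the state.
- manip.get_state(): the state, without advancing time (a new reading comes with each control period).
- eyes.get_image(name): name is "scene" or "top" or "wrist"; returns a dict with "frame" (480x640x3 uint8, red, green, blue), "fx", "fy", "cx", "cy" (pixels), "R" (3x3) and "t" (3): a world point X has camera coordinates R X + t. Camera axes: x right, y down, z forward; pixel columns grow to the right and rows downward; lengths in m; the calibration is good to about 2 mm. A picture is of the moment at which its call begins. There is no depth.
- manip.sign_off(): hands the job in; it is judged then, once.
Trained networks look in the newest picture that a camera, given by its name, has taken for a name from the list of things; names that differ only in an ending like _2 or _b are one class to them, and where a whole thing is asked for, a point or a joint stands for the part that bears it (a point fixed in the world has none). Each returns a list of dicts, best first, with "confidence" (0 to 1); they miss things now and then, are a little off and sometimes report something else, mostly with a low value. They report only what shows in the picture. A call takes as long as a camera call.
- eyes.regions_of(camera, label): "mask" (480x640 bool, what is visible of it) and "bbox" ([left, top, right, bottom] in pixels, round what is visible of it).
- eyes.place_of(camera, label): "centre" ([column, row] in pixels: a listed point, or the origin of a listed thing).
The state is a dict: "clock": time; "qpos": joint angles; "qd": joint speeds; "effort": joint torques, N m; "position": TCP position; "ee_rot": TCP orientation; "contact_force": force on the tool from outside, world axes, zero at the start; "moment": the same for the moment, N m; "width": finger opening in m; "gripper_force": force on a finger pad.
Only numpy, scipy, OpenCV 4.12 (cv2) and the standard library are available. Lean on these libraries where they do the work, as an engineer would, in place of code of your own. Each camera call takes 0.05 s, during which the arm holds its last target. There are 200 camera calls.

## Working session

There is one attempt and no reset: what is moved stays moved. The work goes in short steps, Python scripts to look and compute and a shell command to move; the robot and the scene stay as the last step left them, time stands still between calls to the robot, and variables do not carry over. Pictures are saved under pics/ and viewed, at most 10 in all, crops included, and the job is handed in when it is done.

```bash
mkdir -p pics; ls; cat > h.py <<'E'
import numpy as np, cv2
from rig import manip, eyes
def save(cam,fn):
    im=eyes.get_image(cam); cv2.imwrite('pics/'+fn,im['frame'][:,:,::-1]); return im
def ray(im,px):
    d=im['R'].T@np.array([(px[0]-im['cx'])/im['fx'],(px[1]-im['cy'])/im['fy'],1.]); return -im['R'].T@im['t'],d
def at_z(im,px,z):
    c,d=ray(im,px); return c+d*(z-c[2])/d[2]
def proj(im,X):
    p=im['R']@np.asarray(X)+im['t']; return [im['fx']*p[0]/p[2]+im['cx'],im['fy']*p[1]/p[2]+im['cy']]
E
python3 - <<'E'
from h import *
Z=dict(case=0,lid_bar=.095,lid_hinge=.05,stone=0,vignette=.05,handrest=0,ink_knife=0,ink_can=0,jar=0,sponge=0,glass_pot=0,loupe=.008)
s=manip.get_state(); print({k:np.round(v,3) for k,v in s.items()})
for cam in ['top','scene']:
    im=save(cam,cam+'0.png'); print(cam,np.round(-im['R'].T@im['t'],3))
    for n,z in Z.items():
        r=eyes.place_of(cam,n)
        for q in r[:2]: print(n,round(q['confidence'],2),np.round(q['centre'],0),np.round(at_z(im,q['centre'],z)[:2],3))
E
```

```text
pics
{'clock': np.float64(0.0), 'qpos': array([ 1.034,  0.277,  1.506,  0.   ,  1.361, -0.121]), 'qd': array([0.002, 0.   , 0.001, 0.   , 0.001, 0.001]), 'effort': array([-1.0000e-03, -4.1679e+01, -2.4580e+01, -0.0000e+00,  1.1000e-02,
        0.0000e+00]), 'position': array([0.232, 0.526, 0.244]), 'ee_rot': array([-0.   ,  0.206,  0.978, -0.001]), 'contact_force': array([-0.032,  0.036,  0.142]), 'moment': array([-0.048, -0.048,  0.003]), 'gripper_force': np.float64(0.0), 'width': np.float64(0.085)}
top [0.554 0.037 1.156]
case 0.81 [182. 297.] [0.522 0.279]
lid_bar 0.56 [175. 335.] [0.46 0.27]
lid_bar 0.54 [467. 282.] [ 0.541 -0.235]
lid_hinge 0.71 [176. 253.] [0.602 0.279]
stone 0.65 [428. 294.] [ 0.521 -0.185]
vignette 0.58 [466. 283.] [ 0.54  -0.245]
handrest 0.58 [382. 288.] [ 0.532 -0.097]
ink_knife 0.82 [316. 278.] [0.553 0.026]
ink_knife 0.49 [391. 152.] [ 0.791 -0.121]
ink_can 0.68 [232. 165.] [0.771 0.183]
ink_can 0.16 [429. 292.] [ 0.524 -0.186]
jar 0.56 [392. 152.] [ 0.792 -0.124]
sponge 0.91 [469. 179.] [ 0.736 -0.27 ]
glass_pot 0.71 [306. 166.] [0.767 0.041]
scene [ 1.385 -0.511  0.731]
case 0.75 [380. 214.] [0.507 0.287]
lid_bar 0.93 [366. 175.] [0.444 0.284]
stone 0.92 [231. 276.] [ 0.513 -0.173]
vignette 0.48 [202. 278.] [ 0.54  -0.249]
handrest 0.93 [259. 270.] [ 0.532 -0.109]
ink_knife 0.72 [313. 250.] [0.539 0.038]
ink_can 0.82 [417. 275.] [0.763 0.179]
ink_can 0.62 [229. 278.] [ 0.514 -0.178]
jar 0.45 [236. 356.] [ 0.739 -0.276]
sponge 0.86 [233. 357.] [ 0.737 -0.28 ]
glass_pot 0.78 [375. 302.] [0.778 0.04 ]
```

View pics/top0.png

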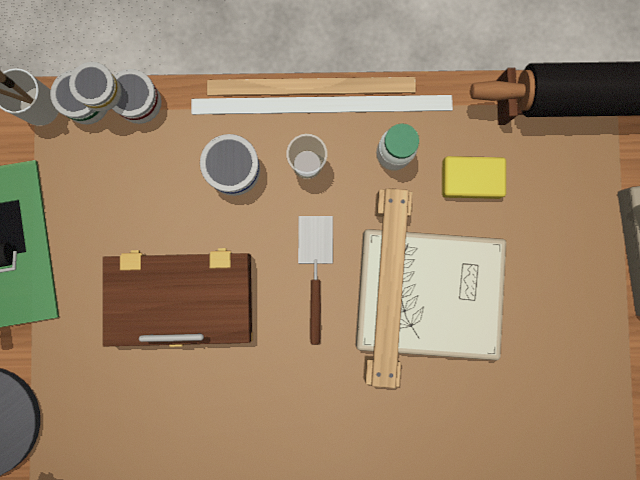

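View pics/scene0.png

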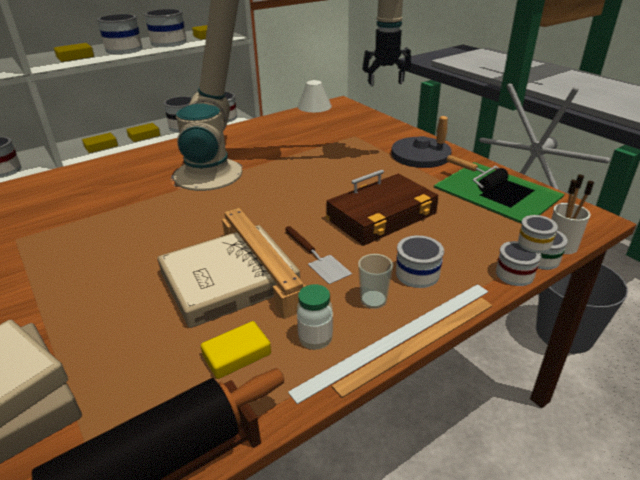

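Top view: the closed case is at about (103–251, 254–346), its bar pull is at (140–203, 338), and the vignette is at (468, 282), to the right of the plank at (390, 290). The path between them is free except for the low knife and plank. Next I'll refine the poses.

```bash
python3 - <<'E'
from h import *
im=eyes.get_image('top'); f=im['frame']
def rect(mask,z,mode=0):
    ys,xs=np.nonzero(mask); b=cv2.boxPoints(cv2.minAreaRect(np.c_[xs,ys].astype(np.float32)))
    w=np.array([at_z(im,p,z)[:2] for p in b]); e=[w[1]-w[0],w[2]-w[1]]; e.sort(key=lambda v:-np.linalg.norm(v))
    return b.round(1).tolist(),w.mean(0).round(4),[round(np.linalg.norm(v),4) for v in e],np.degrees(np.arctan2(e[0][1],e[0][0])).round(1)
g=f.mean(2)
v=np.zeros(g.shape,bool); v[258:306,452:486]=g[258:306,452:486]<150
print('vig',rect(v,.05))
bar=eyes.regions_of('top','lid_bar')[0]; print('bar',bar['bbox'],rect(bar['mask'],.09))
m=np.zeros(g.shape,bool); sub=f[325:350,125:220].astype(int); m[325:350,125:220]=(sub.min(2)>110)&(sub.max(2)-sub.min(2)<30); print('barcol',rect(m,.09))
for n,z in (('case',.06),('stone',.05)):
    r=eyes.regions_of('top',n)[0]; print(n,r['confidence'],rect(r['mask'],z))
s=eyes.get_image('scene'); b2=eyes.regions_of('scene','lid_bar')[0];print(b2['bbox'])
# triangulate bar midpoint
p1=eyes.place_of('top','lid_bar')[0]['centre']; p2=eyes.place_of('scene','lid_bar')[0]['centre']
P=lambda i:np.array([[i['fx'],0,i['cx']],[0,i['fy'],i['cy']],[0,0,1]])@np.c_[i['R'],i['t']]
for a,b in ((p1,p2),(np.argwhere(m)[:,::-1].mean(0),p2)):
    X=cv2.triangulatePoints(P(im),P(s),np.array(a,float).reshape(2,1),np.array(b,float).reshape(2,1)); print('tri',(X[:3]/X[3]).T)
E
```

```text
vig ([[458.6000061035156, 298.8999938964844], [462.0, 262.70001220703125], [478.20001220703125, 264.20001220703125], [474.79998779296875, 300.3999938964844]], array([ 0.5422, -0.2485]), [np.float64(0.0657), np.float64(0.0295)], np.float64(-7.3))
bar [104.3, 249.5, 247.8, 347.3] ([[102.0, 345.0], [102.0, 253.0], [248.0, 253.0], [248.0, 345.0]], array([0.5218, 0.2718]), [np.float64(0.2536), np.float64(0.1584)], np.float64(-91.0))
barcol ([[138.89999389648438, 335.1000061035156], [202.0, 333.6000061035156], [202.10000610351562, 339.5], [139.0, 341.0]], array([0.4558, 0.2798]), [np.float64(0.1086), np.float64(0.0101)], np.float64(-89.7))
case 0.8 ([[100.9000015258789, 250.39999389648438], [250.39999389648438, 248.60000610351562], [251.5, 344.20001220703125], [102.0, 345.8999938964844]], array([0.5239, 0.2762]), [np.float64(0.2671), np.float64(0.1697)], np.float64(-90.3))
stone 0.89 ([[353.5, 349.5], [362.29998779296875, 228.10000610351562], [508.6000061035156, 238.6999969482422], [499.79998779296875, 360.1000061035156]], array([ 0.5216, -0.1804]), [np.float64(0.2668), np.float64(0.2188)], np.float64(-95.1))
[324.7, 171.1, 433.3, 226.6]
tri [[0.46014213 0.27223683 0.10407277]]
tri [[0.45571281 0.27526711 0.10122264]]
```

```bash
python3 -m creep '[[0.6,-0.61,-0.271,0.09,0.184],[0.6,-0.61,-0.271,0.09,0.184],[0.6,-0.61,-0.271,0.09,0.184],[0.6,-0.61,-0.271,0.09,0.184],[0.6,-0.61,-0.271,0.09,0.184],[0.6,-0.61,-0.271,0.09,0.184],[0.6,-0.61,-0.271,0.09,0.184],[0.6,-0.61,-0.271,0.09,0.184],[0.6,-0.61,-0.271,0.09,0.184],[0.6,-0.61,-0.271,0.09,0.184]]' 30
python3 - <<'E'
from h import *
im=save('wrist','w1.png'); print(manip.get_state()['position'],manip.get_state()['ee_rot'])
for n,z in (('lid_bar',.095),('lid_hinge',.05)):
    for q in eyes.place_of('wrist',n)[:2]: print(n,q['confidence'],q['centre'],at_z(im,q['centre'],z))
E
```

```text
clock: 2.7
position: [0.4564, 0.279, 0.2004]
ee_rot: [-0.0, 0.707, 0.708, 0.0]
contact_force: [-0.2, -0.3, -0.4]
width: 0.0511
gripper_force: 0.0
[0.45618267 0.27931846 0.20043171] [-1.22229995e-04  7.06587341e-01  7.07625820e-01  1.17059160e-04]
lid_bar 0.6 [313.9, 248.5] [0.45523234 0.2789232  0.095     ]
lid_hinge 0.93 [515.6, 233.0] [0.59973341 0.27713749 0.05      ]
```

View pics/w1.png

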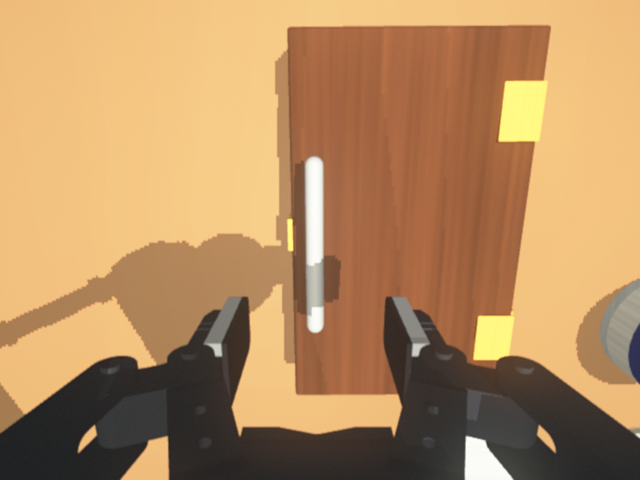

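The wrist view shows the jaws straddling the bar at (315, 245), with the bar vertical in the picture. I'll go down and close on it.

```bash
python3 -m creep '[[0.6,0,0,0.1,0],[0.6,0,0,0.19,0],[0.6,0,0,0.225,0],[0.6,0,0,0.225,0],[0.6,0,0,0.225,0],[0,0,0,0.225,0],[0,0,0,0.225,0],[0,0,0,0.225,0],[0,0,0,0.225,0],[0,0,0,0.225,0]]' 30
python3 -m creep '[[0,0,0,0,0],[0,0,0,0,0],[0,0,0,0,0]]'
python3 - <<'E'
import numpy as np
# arc offsets, bar rel hinge (-.144, .045)
for b in (.0395,.045):
  print(b)
  for k in range(1,21):
    t=1.8*k/20; c,s=np.cos(t),np.sin(t)
    print(k,round((-.144*c+b*s+.144)/.5,3),round(-(.144*s+b*c-b)/.5,3))
E
```

```text
clock: 3.85
position: [0.4551, 0.2793, 0.0891]
ee_rot: [-0.001, 0.708, 0.707, -0.0]
contact_force: [-5.6, 1.3, 6.1]
width: 0.0099
gripper_force: 29.2
clock: 4.15
position: [0.4551, 0.2793, 0.0891]
ee_rot: [-0.001, 0.708, 0.707, -0.0]
contact_force: [-5.1, 1.3, 6.0]
width: 0.0098
gripper_force: 29.2
0.0395
1 0.008 -0.026
2 0.019 -0.05
3 0.032 -0.074
4 0.046 -0.096
5 0.063 -0.117
6 0.082 -0.137
7 0.102 -0.155
8 0.124 -0.17
9 0.147 -0.184
10 0.171 -0.196
11 0.196 -0.205
12 0.222 -0.212
13 0.248 -0.217
14 0.275 -0.219
15 0.302 -0.219
16 0.329 -0.217
17 0.355 -0.212
18 0.381 -0.205
19 0.406 -0.195
20 0.43 -0.184
0.045
1 0.009 -0.026
2 0.021 -0.05
3 0.034 -0.074
4 0.05 -0.096
5 0.068 -0.116
6 0.087 -0.135
7 0.108 -0.152
8 0.131 -0.168
9 0.155 -0.181
10 0.179 -0.192
11 0.205 -0.2
12 0.232 -0.206
13 0.259 -0.21
14 0.286 -0.212
15 0.313 -0.211
16 0.34 -0.207
17 0.366 -0.201
18 0.392 -0.193
19 0.417 -0.183
20 0.441 -0.17
```

```bash
python3 -m creep '[[0,0,0.008,-0.026,0],[0,0,0.02,-0.05,0],[0,0,0.033,-0.074,0],[0,0,0.048,-0.096,0],[0,0,0.065,-0.117,0],[0,0,0.084,-0.136,0],[0,0,0.105,-0.154,0],[0,0,0.127,-0.169,0],[0,0,0.151,-0.183,0],[0,0,0.175,-0.194,0]]'
python3 -c "
from h import *
save('scene','s2.png')"
```

```text
clock: 5.15
position: [0.5422, 0.2798, 0.1868]
ee_rot: [-0.002, 0.707, 0.707, -0.0]
contact_force: [-4.4, 2.1, 4.2]
width: 0.0097
gripper_force: 30.5
```

View pics/s2.png

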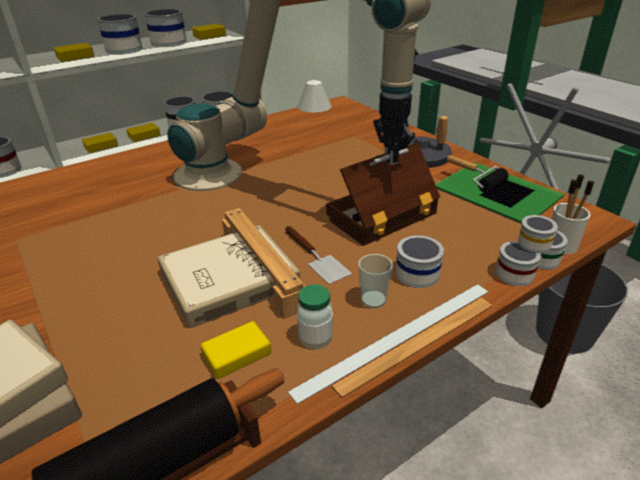

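The scene view shows the lid about half open at (390, 180), with the bar held in the jaws. I'll carry on along the arc.

```bash
python3 -m creep '[[0,0,0.0255,-0.0085,0],[0,0,0.052,-0.015,0],[0,0,0.0785,-0.0195,0],[0,0,0.1055,-0.0215,0],[0,0,0.1325,-0.021,0],[0,0,0.1595,-0.018,0],[0,0,0.1855,-0.0125,0],[0,0,0.2115,-0.005,0],[0,0,0.2365,0.005,0],[0,0,0.259,0.016,0]]'
python3 -m creep '[[0,0,0,0,0],[0,0,0,0,0]]'
```

```text
clock: 6.2
position: [0.6746, 0.2801, 0.1766]
ee_rot: [-0.001, 0.707, 0.707, 0.001]
contact_force: [-1.2, 5.8, 4.1]
width: 0.0094
gripper_force: 31.5
clock: 6.4
position: [0.6752, 0.28, 0.1761]
ee_rot: [-0.0, 0.707, 0.707, 0.002]
contact_force: [0.1, 5.3, -0.6]
width: 0.0097
gripper_force: 30.9
```

```bash
python3 -m creep '[[0.25,0,0,0,0],[0.25,0,0,0,0],[0.25,0,0,0,0],[0.25,0,0.005,0,0],[0.25,0,0.006,-0.04,0],[0.25,0,0.006,-0.1,0],[0.25,0,0.006,-0.2,0],[0.25,0,0.006,-0.28,0],[0.25,0,0.006,-0.28,0],[0.25,0,0.006,-0.28,0]]'
python3 -m creep '[[0.6,-0.1,-0.1,0,0],[0.6,-0.2,-0.2,0,0],[0.6,-0.24,-0.3,0,0],[0.6,-0.24,-0.36,0,0],[0.6,-0.24,-0.4,0,0],[0.6,-0.24,-0.4,0,0]]'
python3 - <<'E'
from h import *
s=manip.get_state(); print(s['position'],s['ee_rot'])
for cam in ('wrist','top'):
    im=save(cam,cam+'3.png')
    for n,z in (('magnifier_grip',.03),('magnifier',.022),('loupe',.008),('lid_bar',.18)):
        for q in eyes.place_of(cam,n)[:2]: print(cam,n,q['confidence'],q['centre'],at_z(im,q['centre'],z).round(4))
E
```

```text
clock: 7.4
position: [0.6768, 0.2781, 0.3179]
ee_rot: [0.001, 0.708, 0.707, 0.001]
contact_force: [1.0, 0.3, -0.8]
width: 0.0213
gripper_force: 0.0
clock: 8.0
position: [0.4696, 0.1572, 0.3151]
ee_rot: [-0.002, 0.708, 0.707, -0.003]
contact_force: [0.1, 0.6, 0.5]
width: 0.0511
gripper_force: 0.0
[0.4696354  0.15723934 0.31511127] [-0.00212395  0.7076191   0.70658281 -0.00338204]
wrist magnifier_grip 0.66 [372.4, 119.8] [0.5231 0.2349 0.03  ]
wrist magnifier 0.62 [379.5, 6.9] [0.527  0.3358 0.022 ]
wrist magnifier 0.28 [463.1, 69.8] [0.6103 0.2812 0.022 ]
top magnifier_grip 0.83 [204.0, 299.0] [0.5186 0.2322 0.03  ]
top magnifier 0.59 [150.0, 295.8] [0.526  0.3329 0.022 ]
top loupe 0.6 [143.9, 329.2] [0.464  0.3478 0.008 ]
top lid_bar 0.7 [160.5, 200.5] [0.6816 0.2751 0.18  ]
```

View pics/wrist3.png

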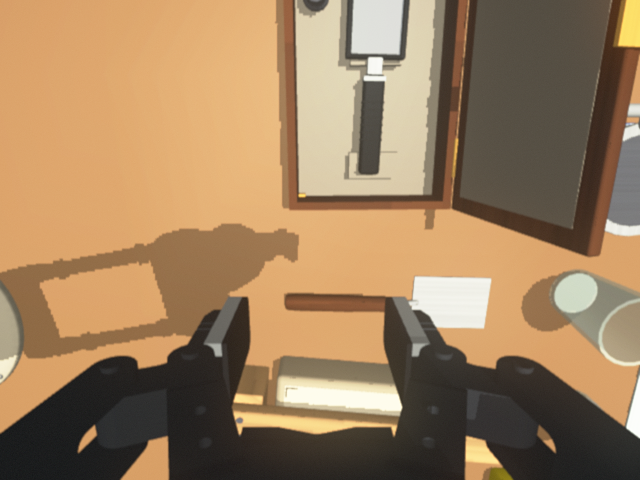

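```bash
python3 -m creep '[[0.6,0.08,0.05,0.1,0],[0.6,0.153,0.09,0.2,0],[0.6,0.153,0.09,0.26,0],[0.6,0.153,0.09,0.26,0],[0.6,0.153,0.09,0.26,0],[0.6,0.153,0.09,0.26,0]]'
python3 - <<'E'
from h import *
s=manip.get_state(); print(s['position'],s['ee_rot'])
im=save('wrist','w4.png')
for n,z in (('magnifier_grip',.03),('magnifier',.022),('loupe',.008)):
    for q in eyes.place_of('wrist',n)[:2]: print(n,q['confidence'],q['centre'],at_z(im,q['centre'],z).round(4))
E
```

```text
clock: 9.1
position: [0.5223, 0.2351, 0.1883]
ee_rot: [0.001, 0.708, 0.707, 0.001]
contact_force: [0.5, 0.7, 1.0]
width: 0.0512
gripper_force: 0.0
[0.52233658 0.23508816 0.18832997] [6.43935750e-04 7.07532721e-01 7.06679852e-01 7.87931289e-04]
magnifier_grip 0.56 [319.2, 230.2] [0.5251 0.2331 0.03  ]
loupe 0.68 [237.2, 66.3] [0.467  0.3478 0.008 ]
```

View pics/w4.png

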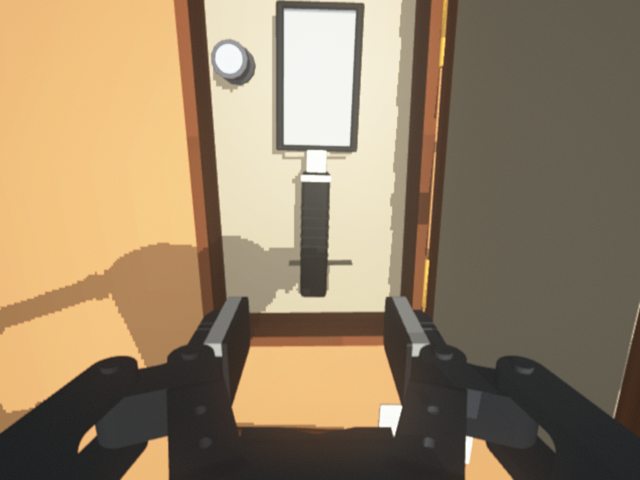

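The wrist view shows the open case with the magnifier's lens at (319, 77), its handle from (316, 178) to (313, 295), and the loupe at (230, 62). Next I'll work out its axis.

```bash
python3 - <<'E'
from h import *
im=eyes.get_image('wrist'); g=im['frame'].mean(2)
m=(g<75).astype(np.uint8)
n,l,st,c=cv2.connectedComponentsWithStats(m[0:300,260:380]); 
for i in range(1,n):
    if st[i,4]>300: print(st[i],c[i]+[260,0])
lab=l[240-0,314-260]; 
pts=[]
for r in range(185,290,5):
    xs=np.nonzero(m[r,290:345])[0]+290
    if len(xs)>15: pts.append(at_z(im,(xs.mean(),r),.036)[:2])
pts=np.array(pts); p=np.polyfit(pts[:,1],pts[:,0],1); print(pts[[0,-1]],'slope',np.degrees(np.arctan(p[0])),'x at y=.233',np.polyval(p,.233))
L=[at_z(im,q,.034)[:2] for q in ((278,2),(362,4),(357,151),(277,150))]; print(np.round(L,4),np.mean(L,0))
s=manip.get_state();print(s['position'],s['ee_rot'])
E
```

```text
[  40  247   27   49 1203] [312.82793017 271.02660017]
[[0.52012647 0.22716804]
 [0.52069969 0.19205758]] slope -0.49808015398684635 x at y=.233 0.5204753106731211
[[0.4996 0.3816]
 [0.5523 0.3805]
 [0.5515 0.2902]
 [0.4963 0.291 ]] [0.52492795 0.33584446]
[0.52217075 0.23500793 0.18875514] [0.00083835 0.70771808 0.70649286 0.00150215]
```

```bash
python3 -m creep '[[0.6,-0.002,0,0.1,0.003],[0.6,-0.003,0,0.2,0.003],[0.6,-0.003,0,0.28,0.003],[0.6,-0.003,0,0.305,0.003],[0.6,-0.003,0,0.32,0.003],[0.6,-0.003,0,0.32,0.003],[0.6,-0.003,0,0.32,0.003],[0.3,-0.003,0,0.32,0.003],[0,-0.003,0,0.32,0.003],[0,-0.003,0,0.32,0.003]]' 60
python3 -m creep '[[0,0,0,0,0],[0,0,0,0,0],[0,0,0,0,0],[0,0,0,0,0]]'
```

```text
clock: 10.35
position: [0.5224, 0.2342, 0.0283]
ee_rot: [0.001, 0.714, 0.7, 0.001]
contact_force: [-0.6, -0.3, 6.9]
width: 0.0192
gripper_force: 59.5
clock: 10.75
position: [0.5224, 0.2342, 0.0283]
ee_rot: [0.001, 0.714, 0.7, 0.001]
contact_force: [-0.4, -1.0, 5.7]
width: 0.0187
gripper_force: 59.5
```

```bash
python3 -m creep '[[0,0,0,-0.03,0],[0,0,0,-0.08,0],[0,0,0,-0.15,0],[0,0,0,-0.22,0],[0,0,0,-0.3,0],[0,0,0,-0.36,0],[0,0,0,-0.4,0],[0,0,0,-0.4,0],[0,0,0,-0.4,0]]'
python3 - <<'E'
from h import *
s=manip.get_state(); print(s['position'],s['ee_rot'],s['moment'])
im=save('wrist','w5.png')
for n,z in (('magnifier_grip',.23),('magnifier',.222)):
    for q in eyes.place_of('wrist',n)[:2]: print(n,q['confidence'],q['centre'],at_z(im,q['centre'],z).round(4))
E
```

```text
clock: 11.65
position: [0.521, 0.2337, 0.2263]
ee_rot: [-0.0, 0.714, 0.7, -0.0]
contact_force: [0.2, 0.3, -0.9]
width: 0.0194
gripper_force: 58.9
[0.52098091 0.23366104 0.2263415 ] [-1.07676599e-04  7.14086912e-01  7.00057015e-01 -2.15334563e-04] [-0.07457781  0.01306063 -0.03613882]
magnifier_grip 0.96 [318.1, 334.8] [0.5219 0.235  0.23  ]
magnifier 0.56 [316.4, 18.9] [0.5234 0.3351 0.222 ]
```

View pics/w5.png

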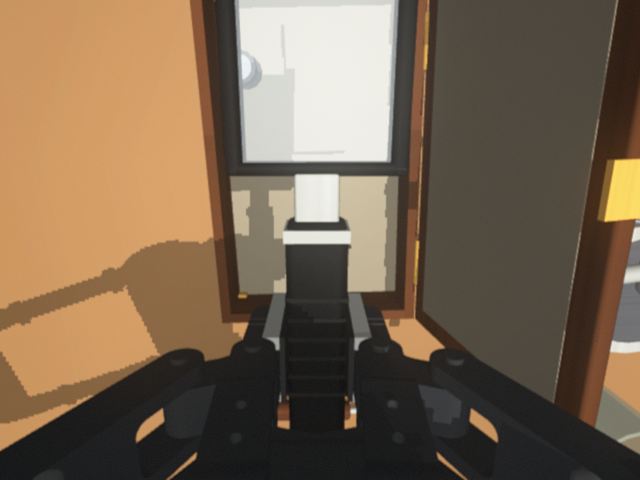

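The magnifier is held straight, with its lens frame at (230–410, 0–170) and the handle centred between the pads. I'll carry it across, translating clear of the lid before turning.

```bash
python3 -m creep '[[0,-0.02,0,0,0],[0,-0.06,0,0,0],[0,-0.12,0,0,0],[0,-0.18,-0.02,0,0],[0,-0.24,-0.04,0,0],[0,-0.3,-0.06,0,0],[0,-0.36,-0.08,0,0],[0,-0.42,-0.1,0,0],[0,-0.48,-0.12,0,0],[0,-0.5,-0.141,0,0]]'
python3 -m creep '[[0,-0.02,0,0,0.02],[0,-0.06,0,0,0.04],[0,-0.12,0,0,0.06],[0,-0.18,0,0,0.08],[0,-0.24,0,0,0.1],[0,-0.3,0,0,0.12],[0,-0.36,0,0,0.14],[0,-0.41,0,0,0.16],[0,-0.44,0,0,0.18],[0,-0.446,0,0,0.2]]'
python3 -m creep '[[0,0,0,0,0.02],[0,0,0,0,0.04],[0,0,0,0,0.058],[0,0,0,0,0.064],[0,0,0,0,0.064],[0,0,0,0,0.064]]'
python3 - <<'E'
from h import *
s=manip.get_state(); print(s['position'],s['ee_rot'],s['moment'])
im=save('wrist','w6.png')
for n,z in (('magnifier_grip',.23),('magnifier',.22),('vignette',.05)):
    for q in eyes.place_of('wrist',n)[:2]: print(n,q['confidence'],q['centre'],at_z(im,q['centre'],z).round(4))
E
```

```text
clock: 12.8
position: [0.445, -0.0174, 0.2262]
ee_rot: [0.0, 0.715, 0.699, -0.001]
contact_force: [0.7, 1.1, -0.9]
width: 0.0185
gripper_force: 58.8
clock: 13.8
position: [0.4412, -0.2392, 0.2261]
ee_rot: [-0.0, 0.99, 0.143, -0.0]
contact_force: [-0.3, 0.2, -2.2]
width: 0.0185
gripper_force: 58.8
clock: 14.4
position: [0.4413, -0.2373, 0.2264]
ee_rot: [-0.0, 0.999, -0.053, -0.0]
contact_force: [-0.2, -0.4, -1.7]
width: 0.019
gripper_force: 58.8
[ 0.44130132 -0.2372862   0.22640798] [-4.32590314e-04  9.98571056e-01 -5.34373611e-02 -3.27306434e-04] [ 0.00604006  0.07570199 -0.01918153]
magnifier_grip 0.87 [318.0, 337.7] [ 0.4413 -0.2373  0.23  ]
magnifier 0.66 [312.5, 18.5] [ 0.5428 -0.2464  0.22  ]
```

View pics/w6.png

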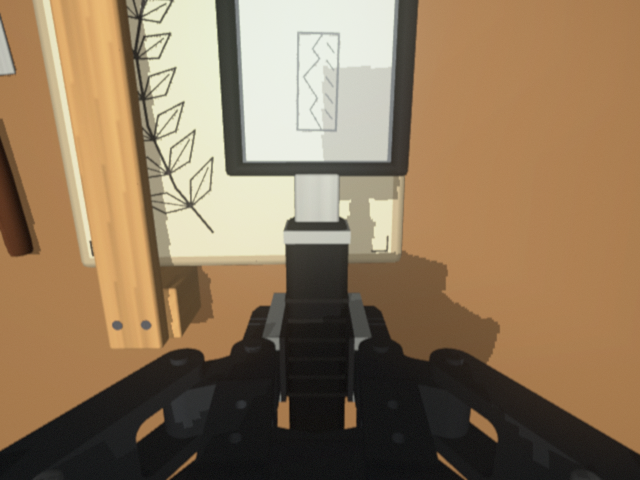

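The vignette shows through the lens at (297–340, 32–131), nearly parallel to the frame. I'll measure both from here.

```bash
python3 - <<'E'
from h import *
im=eyes.get_image('wrist'); f=im['frame']; g=f.mean(2)
m=np.zeros(g.shape,np.uint8); m[25:140,285:352]=(cv2.adaptiveThreshold(g.astype(np.uint8),255,0,1,15,18)[25:140,285:352])
n,l,st,c=cv2.connectedComponentsWithStats(m,connectivity=8); i=1+st[1:,4].argmax(); print(st[i])
ys,xs=np.nonzero(l==i); w=np.array([at_z(im,(x,y),.05)[:2] for x,y in zip(xs,ys)]).astype(np.float32)
(cx,cy),sz,a=cv2.minAreaRect(w*1000); print('vig',cx,cy,sz,a)
b=cv2.boxPoints(cv2.minAreaRect(w*1000)); print(b)
hand=[at_z(im,q,.05)[:2].round(4) for q in ((299,32),(340,33),(337,131),(297,130))]; print(hand,np.mean(hand,0))
# magnifier rim & handle edges in tool frame; frame top plane z
from scipy.spatial.transform import Rotation as R
s=manip.get_state(); q=s['ee_rot']; Rt=R.from_quat([q[1],q[2],q[3],q[0]]).as_matrix()
for r in (30,60,90,120,150):
    row=g[r]; xs=np.nonzero(row[200:430]<70)[0]+200
    L=xs[xs<260]; Q=xs[xs>370]; 
    # bottom inner edges on the underside/outer at top
    print(r,[ (Rt.T@(at_z(im,(x,r),s['position'][2]-.0063+.012)-s['position'])).round(4)[:2] for x in (L.min(),Q.max())])
xs=np.nonzero(g[250:290].mean(0)[270:365]<70)[0]+270; print('handle',xs.min(),xs.max())
E
```

```text
[295  32  45 100 860]
vig 541.7816162109375 -247.76470947265625 (29.88347625732422, 65.92611694335938) 82.3521728515625
[[ 507.12326 -258.1867 ]
 [ 572.46295 -266.9604 ]
 [ 576.43994 -237.34271]
 [ 511.10028 -228.56903]]
[array([ 0.5758, -0.2394]), array([ 0.5721, -0.2673]), array([ 0.5077, -0.2592]), array([ 0.5115, -0.2301])] [ 0.541775 -0.249   ]
30 [array([ 0.0961, -0.0278]), array([0.0961, 0.0267])]
60 [array([ 0.0885, -0.0278]), array([0.0885, 0.0267])]
90 [array([ 0.0806, -0.0277]), array([0.0805, 0.0266])]
120 [array([ 0.0723, -0.0277]), array([0.0723, 0.0265])]
150 [array([ 0.0637, -0.0276]), array([0.0637, 0.0268])]
handle 287 347
```

```bash
python3 -m creep '[[0,-0.001,-0.002,0.03,0.004],[0,-0.0016,-0.003,0.08,0.004],[0,-0.0016,-0.003,0.13,0.004],[0,-0.0016,-0.003,0.18,0.004],[0,-0.0016,-0.003,0.22,0.004],[0,-0.0016,-0.003,0.25,0.004],[0,-0.0016,-0.003,0.27,0.004],[0,-0.0016,-0.003,0.28,0.004],[0,-0.0016,-0.003,0.28,0.004],[0,-0.0016,-0.003,0.28,0.004]]'
python3 - <<'E'
from h import *
s=manip.get_state(); print(s['position'],s['ee_rot'],s['moment'])
im=save('wrist','w7.png'); sc=eyes.get_image('scene')['frame']; 
cr=cv2.resize(sc[180:330,120:320],None,fx=4,fy=4,interpolation=cv2.INTER_CUBIC); cv2.imwrite('pics/s7.png',cr[:,:,::-1])
E
```

```text
clock: 15.65
position: [0.4415, -0.2365, 0.0874]
ee_rot: [0.0, 0.998, -0.066, 0.001]
contact_force: [0.2, 0.6, -1.7]
width: 0.0189
gripper_force: 58.9
[ 0.44147286 -0.23646811  0.08737879] [ 3.26478083e-04  9.97789175e-01 -6.64552059e-02  6.00827464e-04] [-0.0199057   0.13436792  0.0088512 ]
```

View pics/w7.png

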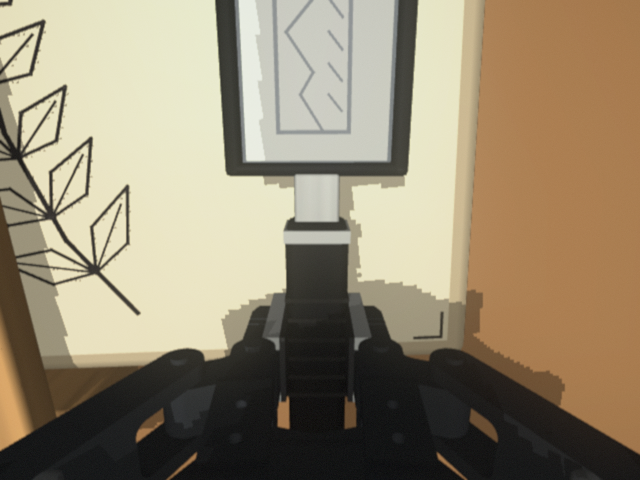

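View pics/s7.png

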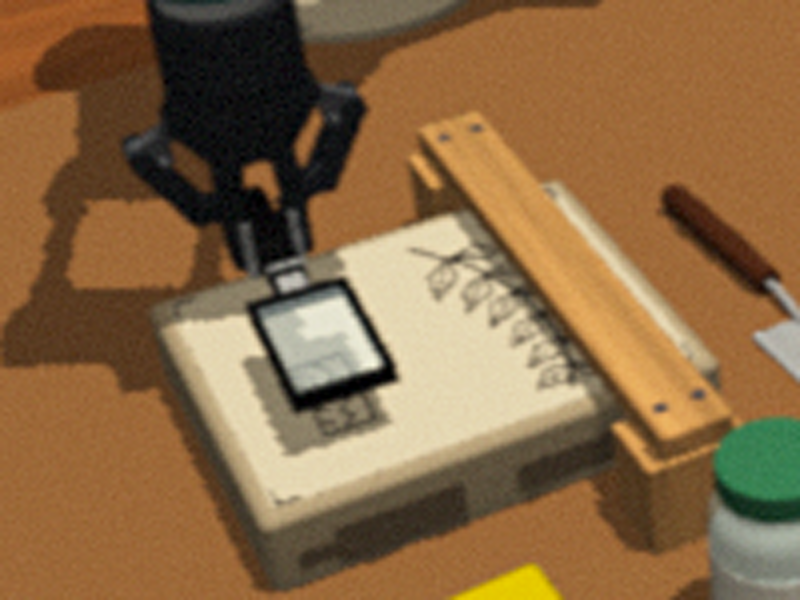

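The wrist view shows the frame unchanged in the grip, with the vignette's near edge at row 131, columns 277–351, centred in the lens (242–391). The scene crop shows the magnifier hovering over the stone, clear of the plank. Before the last centimetre I'll check its level and height.

```bash
python3 - <<'E'
from h import *
from scipy.spatial.transform import Rotation as R
from scipy.optimize import least_squares
s=manip.get_state(); q=s['ee_rot']; Rt=R.from_quat([q[1],q[2],q[3],q[0]]).as_matrix(); p=s['position']; print(p,np.degrees(2*np.arctan2(q[2],q[1])))
im=eyes.get_image('wrist'); g=im['frame'].astype(float).mean(2)
# subpixel outer edges of the frame by gradient, bottom outer edge
for r in (10,40,70,100,130,155):
    d=np.diff(cv2.GaussianBlur(g,(0,0),1)[r]); 
    a=200+d[200:235].argmin(); b=395+d[395:430].argmax(); w=b-a
    pix=w/im['fx']; print(r,a+.5,b+.5,'depth of frame edge',round(.056/pix,4))
c=-im['R'].T@im['t']; print('cam',c,'optical axis',im['R'][2],'fx',im['fx'])
sc=eyes.get_image('scene')
for z in (.071,.081,.091):
  print(z,[np.round(proj(sc,np.r_[(p+Rt@np.array([.102+a,-.0005+b,0]))[:2],z+.012]),1).tolist() for a,b in ((.046,-.028),(.046,.028),(-.046,.028),(-.046,-.028))])
E
```

```text
[ 0.4415037  -0.23646089  0.08756142] -7.621236521893999
10 215.5 417.5 depth of frame edge 0.1114
40 217.5 415.5 depth of frame edge 0.1136
70 218.5 413.5 depth of frame edge 0.1154
100 220.5 411.5 depth of frame edge 0.1178
130 222.5 409.5 depth of frame edge 0.1203
155 224.5 408.5 depth of frame edge 0.1223
cam [ 0.51074813 -0.24514119  0.21652007] optical axis [-0.27058645  0.03588179 -0.96202675] fx 401.7889849621081
0.071 [[219.5, 274.5], [192.8, 282.8], [181.3, 258.8], [206.6, 251.5]]
0.081 [[218.8, 270.7], [192.0, 278.9], [180.5, 255.1], [205.9, 247.8]]
0.091 [[218.2, 266.8], [191.2, 275.1], [179.7, 251.3], [205.3, 244.1]]
```

```bash
python3 -m creep '[[0,-0.001,-0.001,0.007,0],[0,-0.0018,-0.0016,0.014,0],[0,-0.0018,-0.0016,0.02,0],[0,-0.0018,-0.0016,0.02,0],[0,-0.0018,-0.0016,0.02,0],[0,-0.0018,-0.0016,0.02,0],[0,-0.0018,-0.0016,0.02,0],[0,-0.0018,-0.0016,0.02,0]]'
python3 - <<'E'
from h import *
Z=dict(lid_bar=.18,stone=0,handrest=0,loupe=.008,vignette=.05,magnifier=.07)
s=manip.get_state(); print(s['position'],s['ee_rot'],np.abs(s['qd']).max())
im=eyes.get_image('top')
for n,z in Z.items():
    for q in eyes.place_of('top',n)[:1]: print(n,round(q['confidence'],2),at_z(im,q['centre'],z).round(3))
E
```

```text
clock: 16.65
position: [0.4402, -0.2352, 0.0769]
ee_rot: [0.0, 0.998, -0.066, 0.0]
contact_force: [0.4, -0.7, -1.2]
width: 0.019
gripper_force: 58.9
[ 0.44024305 -0.23522995  0.07686952] [ 1.18684485e-05  9.97788910e-01 -6.64626162e-02  1.07624599e-04] 0.0009777128699614648
lid_bar 0.98 [0.68  0.276 0.18 ]
stone 0.87 [ 0.517 -0.185  0.   ]
handrest 0.96 [ 0.528 -0.105  0.   ]
loupe 0.62 [0.471 0.345 0.008]
magnifier 0.57 [ 0.543 -0.252  0.07 ]
```

```bash
python3 -c "
from h import *
print(manip.sign_off())"
```

```text
the job is handed in; nothing more can be done
None
```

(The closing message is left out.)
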